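# Set the bracelet gauge to the rider and hold it

### The job

On the watchmaker's bracelet gauge, fold the stiff white cover up by its orange bar until it stands upright, press the red lock button under it fully down, then draw the telescoping boom out by its brass knob until its red pointer lines up with the yellow rider on the scale. The boom springs back if let go, so finish while still holding the knob steady there, with the cover still upright, and leave the other things on the bench undisturbed.

Things in the scene. Friction and masses are not known exactly. Their poses are not given: they have to be found in the camera images.
- gauge: fixed bracelet gauge: dark housing 100 (x) by 190 (y -100 to +90) by 40 mm high; 10 mm high aluminium scale plate y +90 to +300, x -20 to +50, black ticks every 10 mm. Cheeks 6 mm thick at x = -47 and +47, y -100 to +20, rise to z = 63 beside the button. Origin on the bench under the red button, z up; the boom comes out along the gauge's +y
- cover (a joint): angle of the white cover (rad): 0 shut over the button, 1.571 upright, 1.9 its stop; it opens upward and over towards the gauge's -y end. The hinge is stiff (about 0.22 N m): the cover stays wherever it is left. It starts shut or a little ajar (up to 0.25)
- cover_handle (a point): centre of the orange round bar at the cover's free edge: 12 mm thick, along the gauge's x, clear for 72 mm between its side arms, 32 mm gap between it and the panel, 158 mm from the hinge axis; when shut 66 mm above the bench and 26 mm above the housing. It may turn between the fingers as the cover swings
- cover_hinge (a point): middle of the cover's hinge axis, which runs along the gauge's x, 66 mm above the bench at the gauge's y = -97 mm. The panel is 100 mm wide, 5 mm thick and reaches 120 mm from the hinge
- lock (a joint): travel of the red lock button (m): 0 up (locked), 0.008 fully down. About 3 N push it down; it latches and stays down, and the boom is free once it is down more than half way (be sure: push it to the end)
- lock_top (a point): centre of the top of the red button, 24 mm across; when up, its top is 54 mm above the bench; it is pushed straight down
- boom: telescoping boom; origin at the grip point of the upright brass knob on its end: on its axis, 62 mm above the bench, 18 mm below its top; 22 mm across, standing on a black block 26 mm square, top 34 mm up. Retracted (start) it is at the gauge's x = 0, y = 140 mm; it slides 130 mm along the gauge's +y, axes as the gauge. A spring pulls it back, 3 N retracted to 6 N far out
- pointer (a point): tip of the red pointer on the black block under the knob, 28 mm from the knob's axis on the gauge's +x side; it moves with the knob and has the knob's y
- mark (a point): nose of the yellow rider clipped on the scale (block 12 mm wide, 20 mm long, 18 mm high, with a 3 mm nose towards the pointer): the wanted mark. It is fixed, its axes are the gauge's: the pointer is to come to the same place along the gauge's y. It lies at 45 to 110 mm of extension
- loupe: bystander, not to be disturbed: black eyeglass loupe, a waisted cylinder 34 mm across, 38 mm tall; origin under its centre
- watch: bystander, not to be disturbed: steel wristwatch lying flat, case 40 mm across and 11 mm high, two stiff bracelet stubs, 94 mm long overall along its y; origin under the case
- tin: bystander, not to be disturbed: round aluminium tin 50 mm across, 22 mm high; origin under its centre
- driver: bystander, not to be disturbed: small blue-handled screwdriver lying along its own x, 120 mm long; origin under its middle
- tweezers: bystander, not to be disturbed: steel tweezers lying along their x, 120 mm long, 8 mm high; origin under the middle
- tester: bystander, not to be disturbed: black round battery tester 116 mm across, 40 mm high; origin under its centre
- mug: bystander, not to be disturbed: blue ceramic mug 80 mm across, 90 mm tall, handle at its +y; origin under its centre
- oiler: bystander, not to be disturbed: small red bottle with white cap, 36 mm across, 85 mm tall; origin under its centre

How it is judged:
By the outcome, as a careful person would: the job done as asked, in the order asked, and still so for the second after the job is handed in, while the arm keeps its last pose, push and grip.
It also fails if it takes over 67 s, if anything falls off the work surface, if the arm or the gripper's body presses on something with over 40 N, if the wrist force passes 120 N, or if a joint passes its speed limit or range.

### The arm

A 6-joint arm with a two-finger parallel gripper is mounted at the origin on the work surface. World frame = base frame: x ahead of the robot, y to its left, z up, the work surface at z = 0. Lengths are in m, angles in rad, forces in N, time in s.
With the tool pointing down it reaches from about 0.375 to 0.925 m from the base axis. Payload 5.7 kg.
Tool frame: the origin (TCP) lies between the finger pads; the fingertips stand 14 mm ahead of it and the grasp point (between the pads) lies 5 mm behind it; z points along the fingers, y is the line along which they close (so a half turn about z gives the same grasp; the last joint's range is limited). The gripper opens to 85 mm and grips with 20 to 120 N. Pads are 22 mm wide; open, the fingers measure 114 mm over their backs; the gripper's body (76 mm by 85 mm) begins 54 mm behind the grasp point. The pads swing forward as they close: fully open they stand 13 mm farther back than shut.
Start: joints at [-1.403, 0.359, 1.51, -0, 1.272, -0.115], TCP at [0.167, -0.576, 0.245] pointing down, gripper open.
Joint ranges: [-2.97, 2.97], [-1.01, 2.36], [0.21, 2.38], [-0.96, 4.11], [0.2, 2.71], [-2.98, 2.98]. Speed limits (rad/s): [2.39, 2.39, 3.14, 3.14, 3.14, 3.14].

### API

Orientations are given as a rotation vector (axis times angle).
In Python, from cell import arm, read_camera, order gives the robot as it stands. The module is installed in compiled form; this text tells all that it offers.
- The arm moves only by the shell command python3 -m inch 'ROWS'. ROWS is JSON, a list of rows, each a list of 7 numbers: the turn, a rotation vector about the tool's x, y, z in degrees, then the shift along the tool's x, y, z in m, then the closure, from 0 (fully open) to 1 (shut). A call has exactly 10 rows; each row is the pose to reach, as a shift and turn from the pose commanded when the call began, along the tool's axes at that moment; what a row does not reach only later rows make up. A row lasts 1/10 s, in which the tool goes at most 50 mm and 8.59 degrees, less where a joint would pass 70% of its speed; a pose out of reach is approached as far as the arm can. A call with a gripper value outside its range is refused whole. The fingers move at their own pace and stop on an object; the grip force is fixed at half the most. Time passes only in rows, so rows that repeat a pose let the fingers close, or fill a call up. It gives the time, the measured TCP pose, the force, the opening and the grip force at its end, in the units of the state.
- arm.get_state(): the state, without advancing time (a new reading comes with each control period).
- read_camera(name): name is "side" or "top"; returns a dict with "color" (384x512x3 uint8, red, green, blue), "depth" (384x512 float32, m along the optical axis (not along the pixel's ray), 0 where there is no reading), "vfov" (degrees; the focal length in pixels is half the picture's height over the tangent of half this angle, whatever the lens; pixels are square), "cx", "cy" (the principal point, pixels), "rvec" (rotation vector, rad) and "tvec" (3), from world to camera coordinates, as OpenCV has them. Camera axes: x right, y down, z forward; pixel columns grow to the right and rows downward; lengths in m; the calibration is good to about 2 mm. A picture is of the moment at which its call begins.
- order.hand_in(): hands the job in; it is judged then, once.
The state is a dict: "t": time; "q": joint angles; "joint_velocities": joint speeds; "tau": joint torques, N m; "ee_pos": TCP position; "tool_rot": TCP orientation; "contact_force": force on the tool from outside, world axes, zero at the start; "torque": the same for the moment, N m; "grip_width": finger opening in m; "finger_force": force on a finger pad.
Only numpy, scipy, OpenCV 4.12 (cv2) and the standard library are available. Lean on these libraries where they do the work, as an engineer would, in place of code of your own. Each camera call takes 0.05 s, during which the arm holds its last target. There are 200 camera calls.

## Working session

There is one attempt and no reset: what is moved stays moved. The work goes in short steps, Python scripts to look and compute and a shell command to move; the robot and the scene stay as the last step left them, time stands still between calls to the robot, and variables do not carry over. Pictures are saved under pics/ and viewed, at most 10 in all, crops included, and the job is handed in when it is done.

```bash
mkdir -p pics; cat > h.py <<'E'
import numpy as np,cv2
from scipy.spatial.transform import Rotation as R
from cell import arm,read_camera,order
def snap(n,save=None):
    c=read_camera(n)
    if save: cv2.imwrite('pics/'+save,c['color'][:,:,::-1]); np.savez('/tmp/'+n,**c)
    return c
def ld(n): return np.load('/tmp/'+n+'.npz')
def f(c): return 192/np.tan(np.radians(float(c['vfov']))/2)
def px(c,u,v,z=None):
    "world point of pixel: from depth, or on plane height z"
    Rm=cv2.Rodrigues(np.array(c['rvec'],float))[0];t=np.array(c['tvec'],float).ravel()
    r=np.array([(u-float(c['cx']))/f(c),(v-float(c['cy']))/f(c),1])
    o=-Rm.T@t; d=Rm.T@r
    if z is None: return o+d*float(c['depth'][int(round(v)),int(round(u))])
    return o+d*(z-o[2])/d[2]
def proj(c,p):
    return cv2.projectPoints(np.array(p,float).reshape(-1,3),np.array(c['rvec'],float),np.array(c['tvec'],float),np.array([[f(c),0,float(c['cx'])],[0,f(c),float(c['cy'])],[0,0,1]]),None)[0].reshape(-1,2)
E
python3 - <<'E'
from h import *
for n in('side','top'):
    c=snap(n,n+'0.png'); print(n,c['vfov'],c['cx'],c['cy'],c['rvec'],c['tvec'])
s=arm.get_state();print(s['t'],s['ee_pos'],s['tool_rot'],s['contact_force'],s['grip_width'])
E
```

```text
side 54.89531601007305 251.62365984803816 193.0845567443158 [ 0.38301145 -2.73382568  1.27111052] [0.51993412 0.15734902 0.86337058]
top 51.97182032968634 255.34264857274235 190.66138673080332 [ 2.16449773 -2.14097076  0.12233872] [0.02439072 0.56109739 1.33339669]
0.1 [ 0.16731453 -0.57557018  0.24448829] [-3.10850807e+00 -4.42483313e-01  9.83295619e-05] [-0.22281312 -0.27230973 -0.51141329] 0.08563092771671114
```

View pics/top0.png

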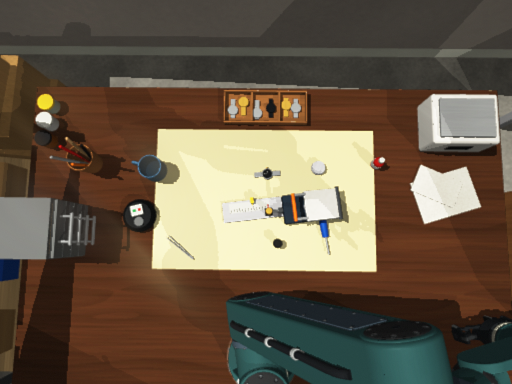

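View pics/side0.png

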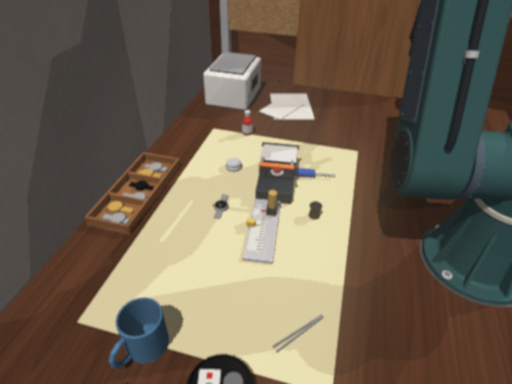

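The top view shows the gauge around (220–340, 190–222), with the boom pointing left (world +y), the orange bar near (293,208), the knob near (269,211) and the rider near (253,201). I'll enlarge both views.

```bash
python3 - <<'E'
from h import *
t=ld('top');s=ld('side')
a=cv2.resize(t['color'][180:235,215:350,::-1],None,fx=5.9,fy=5.9,interpolation=cv2.INTER_CUBIC)
b=cv2.resize(s['color'][138:268,200:340,::-1],None,fx=4,fy=4,interpolation=cv2.INTER_CUBIC)
cv2.imwrite('pics/t1.png',a);cv2.imwrite('pics/s1.png',b)
for n,c,P in(('top',t,[(224,221),(222,202),(269,211),(253,201),(293,208),(341,219),(335,190),(320,205)]),('side',s,[(272,195),(277,172),(278,165),(280,147)])):
    for p in P: print(n,p,px(c,*p).round(4))
E
```

```text
top (224, 221) [0.4557 0.1398 0.0063]
top (222, 202) [0.5229 0.1485 0.004 ]
top (269, 211) [ 0.4872 -0.0163  0.0818]
top (253, 201) [0.5255 0.0384 0.0265]
top (293, 208) [ 0.4966 -0.0946  0.0996]
top (341, 219) [ 4.676e-01 -2.721e-01 -1.000e-04]
top (335, 190) [ 0.5616 -0.2392  0.0687]
top (320, 205) [ 0.5089 -0.1859  0.0829]
side (272, 195) [ 0.4902 -0.0055  0.0777]
side (277, 172) [ 0.5064 -0.1429  0.0461]
side (278, 165) [ 0.4964 -0.0947  0.1058]
side (280, 147) [ 0.519  -0.2335  0.0704]
```

View pics/t1.png

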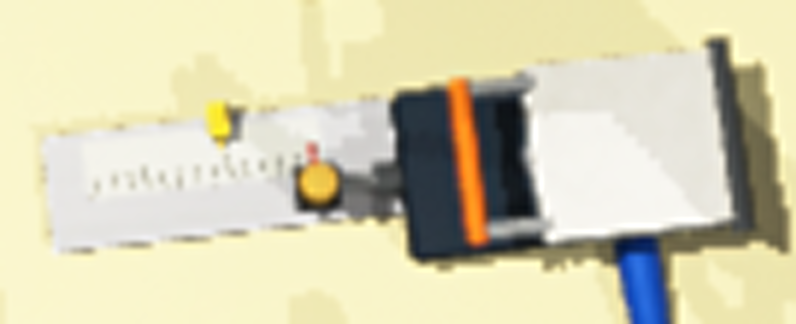

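View pics/s1.png

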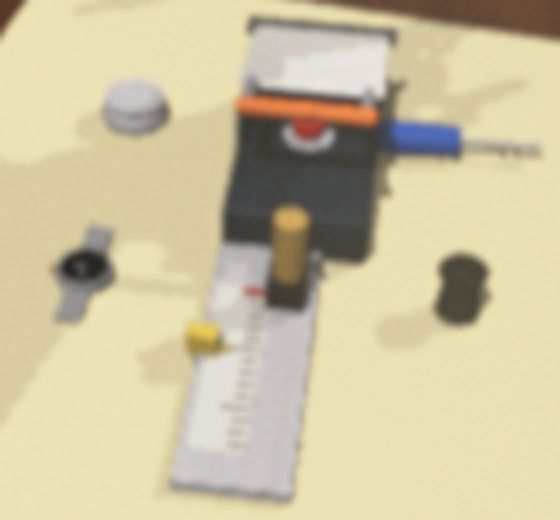

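```bash
cat > fit.py <<'E'
from h import *
from scipy.optimize import least_squares
t=ld('top');s=ld('side')
T=lambda X,Y:(215+(X+.5)/5.9-.5,180+(Y+.5)/5.9-.5)
S=lambda X,Y:(200+(X+.5)/4-.5,138+(Y+.5)/4-.5)
obs=[(t,T(319,182),(0,140,80)),(t,T(43,138),(50,300,10)),(t,T(57,250),(-20,300,10)),(t,T(393,97),(50,90,40)),(t,T(413,258),(-50,90,40)),
(s,S(291,217),(0,140,80)),(s,S(172,487),(50,300,10)),(s,S(292,497),(-20,300,10)),(s,S(225,210),(50,90,40))]
def W(p,g): 
    c,n=np.cos(p[2]),np.sin(p[2]); g=np.array(g)/1000
    return np.array([p[0]+c*g[0]-n*g[1],p[1]+n*g[0]+c*g[1],g[2]])
def res(p): return np.concatenate([proj(c,W(p,g))[0]-np.array(o) for c,o,g in obs])
r=least_squares(res,[.49,-.16,0.05]);p=r.x
print(p.round(4),res(p).reshape(-1,2).round(1).tolist())
def G(w): 
    d=np.array(w)-[p[0],p[1],0];c,n=np.cos(p[2]),np.sin(p[2]);return np.array([c*d[0]+n*d[1],-n*d[0]+c*d[1],d[2]])*1000
for nm,c,o,z in(('rider top',t,T(218,118),.028),('rider nose',t,T(221,143),.022),('pointer',t,T(312,145),.022),('rider top s',s,S(204,331),.028),('pointer s',s,S(246,292),.022),('nose s',s,S(230,348),.02)): print(nm,G(px(c,*o,z)).round(1))
for a in(0,.1,.15,.2,.25):
    y,z=-97+158*np.cos(a),66+158*np.sin(a)
    q=[proj(c,W(p,(x,y,z)))[0] for c in(t,s) for x in(-43,43)]
    print(a,[((q[i][0]-215)*5.9).round() if i<2 else ((q[i][0]-200)*4).round() for i in range(4)],[((q[i][1]-180)*5.9).round() if i<2 else ((q[i][1]-138)*4).round() for i in range(4)])
print('knob',W(p,(0,140,62)),'button',W(p,(0,0,54)))
E
python3 fit.py
```

```text
[ 0.5073 -0.153   0.1254] [[-0.3, -0.2], [-0.7, -0.1], [-1.0, 0.6], [-0.4, -0.9], [-0.3, 0.6], [0.6, 0.3], [-0.0, -1.8], [0.3, -0.5], [-0.4, -0.3]]
rider top [ 47.3 192.1  28. ]
rider nose [ 32.9 192.   22. ]
pointer [ 25.6 138.7  22. ]
rider top s [ 47.3 195.1  28. ]
pointer s [ 26.7 149.3  22. ]
nose s [ 30.3 199.2  20. ]
0 [np.float64(461.0), np.float64(442.0), np.float64(367.0), np.float64(239.0)] [np.float64(239.0), np.float64(90.0), np.float64(164.0), np.float64(151.0)]
0.1 [np.float64(465.0), np.float64(446.0), np.float64(369.0), np.float64(240.0)] [np.float64(238.0), np.float64(87.0), np.float64(144.0), np.float64(132.0)]
0.15 [np.float64(468.0), np.float64(448.0), np.float64(371.0), np.float64(240.0)] [np.float64(237.0), np.float64(85.0), np.float64(134.0), np.float64(121.0)]
0.2 [np.float64(471.0), np.float64(452.0), np.float64(372.0), np.float64(241.0)] [np.float64(236.0), np.float64(83.0), np.float64(123.0), np.float64(110.0)]
0.25 [np.float64(476.0), np.float64(456.0), np.float64(373.0), np.float64(242.0)] [np.float64(235.0), np.float64(81.0), np.float64(112.0), np.float64(99.0)]
knob [ 0.48981245 -0.01409256  0.062     ] button [ 0.50731608 -0.15299405  0.054     ]
```

```bash
cat > go.py <<'E'
import sys
from h import *
P=np.array([.5073,-.1530,.1254])
c,n=np.cos(P[2]),np.sin(P[2]); Gm=np.array([[c,-n,0],[n,c,0],[0,0,1]])
s=arm.get_state(); Rt=R.from_rotvec(s['tool_rot']).as_matrix(); e=np.array(s['ee_pos'])
goal=Gm@np.diag([1.,-1,-1])
def gg(w): return Gm.T@(np.array(w)-[P[0],P[1],0])*1000
if __name__=='__main__':
    print('t',s['t'],'gauge tcp mm',gg(e).round(1),'F gauge',(Gm.T@s['contact_force']).round(1),'w',round(s['grip_width'],4),'ff',s['finger_force'])
    print('turn deg',np.degrees(R.from_matrix(Rt.T@goal).as_rotvec()).round(2))
    if len(sys.argv)>3:
        w=Gm@(np.array([float(a) for a in sys.argv[1:4]])/1000)+[P[0],P[1],0]
        print('shift',(Rt.T@(w-e)).round(4))
E
python3 go.py 0 56.5 190
```

```text
t 0.1 gauge tcp mm [-390.2 -376.7  244.5] F gauge [-0.3 -0.2 -0.5] w 0.0856 ff 0.0
turn deg [-0.1  -0.    9.02]
shift [ 0.4532 -0.3666  0.0552]
```

```bash
python3 -m inch '[[0,0,2,0.038,-0.031,0,0.2],[0,0,4,0.076,-0.061,0,0.5],[0,0,6,0.113,-0.092,0,0.5],[0,0,8,0.151,-0.122,0,0.5],[0,0,9,0.189,-0.153,0,0.5],[0,0,9,0.227,-0.183,0,0.5],[0,0,9,0.264,-0.214,0,0.5],[0,0,9,0.302,-0.244,0,0.5],[0,0,9,0.34,-0.275,0,0.5],[0,0,9,0.378,-0.305,0,0.5]]'; python3 go.py 0 56.5 190
```

```text
t: 1.1
ee_pos: [0.4458, -0.1758, 0.2452]
tool_rot: [-3.135, -0.197, 0.0]
contact_force: [1.3, -1.1, -0.2]
grip_width: 0.0428
finger_force: 0.0
t 1.1 gauge tcp mm [-63.8 -14.9 245.2] F gauge [ 1.1 -1.3 -0.2] w 0.0428 ff 0.0
turn deg [-0.01  0.01  0.01]
shift [ 0.0639 -0.0714  0.0552]
```

```bash
python3 -m inch '[[0,0,0,0.016,-0.018,0.01,0.5],[0,0,0,0.032,-0.036,0.02,0.5],[0,0,0,0.048,-0.054,0.03,0.5],[0,0,0,0.064,-0.072,0.04,0.5],[0,0,0,0.064,-0.072,0.055,0.5],[0,0,0,0.064,-0.072,0.055,0.5],[0,0,0,0.064,-0.072,0.055,0.5],[0,0,0,0.064,-0.072,0.055,0.5],[0,0,0,0.064,-0.072,0.055,0.5],[0,0,0,0.064,-0.072,0.055,0.5]]'; python3 go.py 0 56.5 99; python3 - <<'E'
from h import *
t=snap('top','topx.png');s=snap('side','sidex.png')
a=cv2.resize(t['color'][180:235,250:350,::-1],(800,440),interpolation=cv2.INTER_CUBIC)
b=cv2.resize(s['color'][120:220,230:330,::-1],(400,400),interpolation=cv2.INTER_CUBIC)
im=np.zeros((600,800,3),np.uint8);im[:150,:270]=cv2.resize(a,(270,150));im[:,:]=0
im[:330,:600]=cv2.resize(a,(600,330));im[200:600,400:800]=b
cv2.imwrite('pics/m1.png',im)
E
```

```text
t: 2.1
ee_pos: [0.4999, -0.0988, 0.1909]
tool_rot: [3.135, 0.196, 0.002]
contact_force: [-0.1, -0.4, -0.2]
grip_width: 0.0426
finger_force: 0.0
t 2.1 gauge tcp mm [ -0.5  54.7 190.9] F gauge [-0.1 -0.4 -0.2] w 0.0426 ff 0.0
turn deg [ 0.02 -0.06 -0.02]
shift [ 0.0004 -0.0018  0.0919]
```

View pics/m1.png

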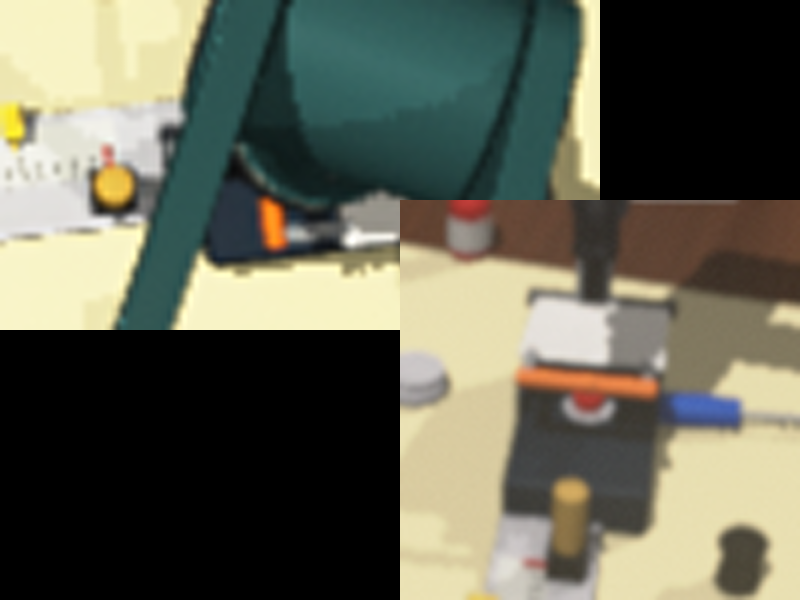

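The side view shows the fingers, at about (595,280) in the mosaic, above and in line with the bar's middle at (588,382), so I can descend and close.

```bash
python3 -m inch '[[0,0,0,0,-0.002,0.02,0.5],[0,0,0,0,-0.002,0.04,0.5],[0,0,0,0,-0.002,0.06,0.5],[0,0,0,0,-0.002,0.08,0.5],[0,0,0,0,-0.002,0.092,0.5],[0,0,0,0,-0.002,0.092,0.6],[0,0,0,0,-0.002,0.092,0.75],[0,0,0,0,-0.002,0.092,0.9],[0,0,0,0,-0.002,0.092,1],[0,0,0,0,-0.002,0.092,1]]'; python3 go.py 0 56.5 99
```

```text
t: 3.2
ee_pos: [0.5003, -0.0974, 0.0992]
tool_rot: [3.133, 0.198, 0.003]
contact_force: [0.4, -4.8, -2.3]
grip_width: 0.0096
finger_force: 58.4
t 3.2 gauge tcp mm [ 0.  56.  99.2] F gauge [-0.2 -4.9 -2.3] w 0.0096 ff 58.384321331977844
turn deg [ 0.13 -0.1   0.05]
shift [-0.     -0.0005  0.0002]
```

```bash
python3 -m inch '[[0,0,0,0,0.002,-0.0072,1],[0,0,0,0,0.0044,-0.0147,1],[0,0,0,0,0.0073,-0.0221,1],[0,0,0,0,0.0104,-0.0293,1],[0,0,0,0,0.014,-0.0364,1],[0,0,0,0,0.0179,-0.0432,1],[0,0,0,0,0.0221,-0.0499,1],[0,0,0,0,0.0267,-0.0564,1],[0,0,0,0,0.0315,-0.0626,1],[0,0,0,0,0.0315,-0.0626,1]]'; python3 go.py 0 24.9 161.8; python3 - <<'E'
from h import *
s=snap('side')
cv2.imwrite('pics/m2.png',cv2.resize(s['color'][90:220,210:340,::-1],(520,520),interpolation=cv2.INTER_CUBIC))
E
```

```text
t: 4.2
ee_pos: [0.5039, -0.1264, 0.1624]
tool_rot: [-3.133, -0.196, -0.002]
contact_force: [2.9, 5.4, 4.4]
grip_width: 0.0099
finger_force: 58.9
t 4.2 gauge tcp mm [-1.000e-01  2.680e+01  1.624e+02] F gauge [3.5 4.9 4.4] w 0.0099 ff 58.88252556324005
turn deg [-0.16 -0.09 -0.04]
shift [0.0001 0.0019 0.0006]
```

View pics/m2.png

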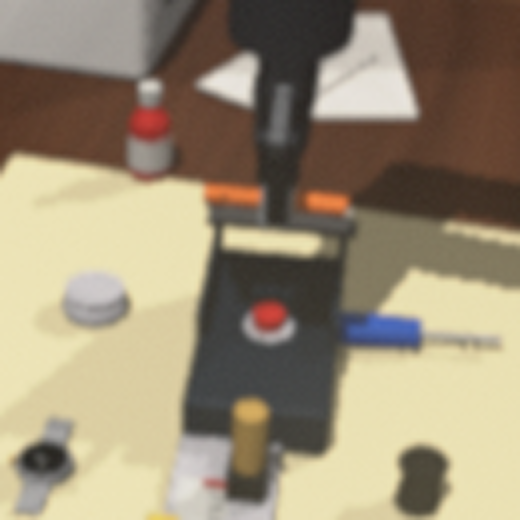

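The orange bar is held at about (278,200) and the cover has lifted, exposing the red button. I'll continue the arc.

```bash
python3 -m inch '[[0,0,0,0,0.0107,-0.0116,1],[0,0,0,0,0.0225,-0.0222,1],[0,0,0,0,0.0352,-0.0315,1],[0,0,0,0,0.0488,-0.0395,1],[0,0,0,0,0.0632,-0.0461,1],[0,0,0,0,0.0781,-0.0512,1],[0,0,0,0,0.0935,-0.0548,1],[0,0,0,0,0.1076,-0.0568,1],[0,0,0,0,0.1202,-0.0574,1],[0,0,0,0,0.1241,-0.0574,1]]'; python3 go.py 0 -97 219; python3 -m inch '[[0,0,0,0,0,0,1],[0,0,0,0,0,0,1],[0,0,0,0,0,0,0.75],[0,0,0,0,0,0,0.7],[0,0,0,0,0,0,0.7],[0,0,0,0,0,-0.01,0.7],[0,0,0,0,0,-0.025,0.7],[0,0,0,0,0,-0.04,0.7],[0,0,0,0,0,-0.05,0.7],[0,0,0,0,0,-0.05,0.7]]';python3 go.py 0 0 150; python3 - <<'E'
from h import *
s=snap('side','sidex.png');t=snap('top','topx.png')
im=np.zeros((520,800,3),np.uint8);im[:,:400]=cv2.resize(s['color'][80:210,220:320,::-1],(400,520));im[:400,400:]=cv2.resize(t['color'][160:260,250:350,::-1],(400,400));cv2.imwrite('pics/m3.png',im)
E
```

```text
t: 5.25
ee_pos: [0.5201, -0.2515, 0.2218]
tool_rot: [3.135, 0.196, 0.005]
contact_force: [-0.3, 4.1, 17.0]
grip_width: 0.0095
finger_force: 64.5
t 5.25 gauge tcp mm [  0.4 -99.3 221.8] F gauge [ 0.2  4.1 17. ] w 0.0095 ff 64.47627067565918
turn deg [ 0.06 -0.2  -0.01]
shift [-0.0004 -0.0023  0.0028]
t: 6.25
ee_pos: [0.5199, -0.2512, 0.2701]
tool_rot: [3.134, 0.197, 0.004]
contact_force: [0.7, -0.5, -0.7]
grip_width: 0.0254
finger_force: 0.0
t 6.25 gauge tcp mm [ 2.000e-01 -9.900e+01  2.701e+02] F gauge [ 0.6 -0.6 -0.7] w 0.0254 ff 0.0
turn deg [ 0.11 -0.13  0.02]
shift [-0.0004 -0.0993  0.1199]
```

View pics/m3.png

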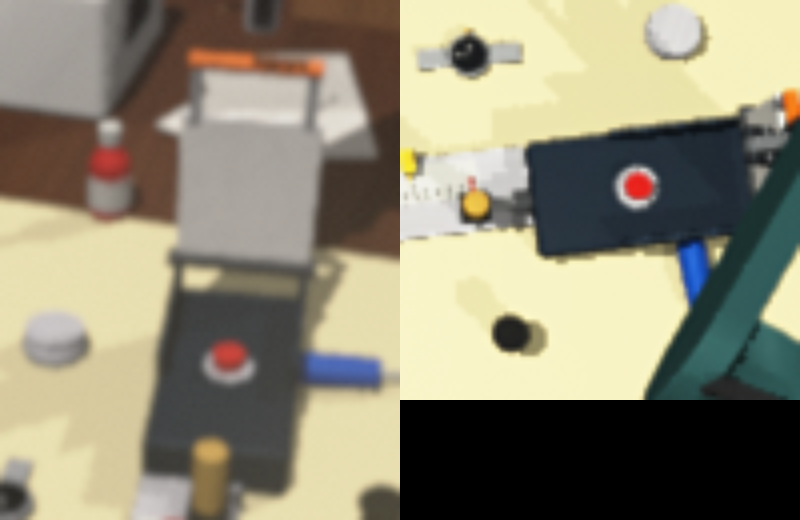

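The cover stands upright: the orange bar is at about (255,63) on the left and the button is clear at (637,186) on the right. I'll check the cover angle and the button position.

```bash
python3 - <<'E'
from h import *
from go import gg,Gm,P
s=ld('side');t=ld('top')
print('button',gg(px(t,308.9,206.1,.054)).round(1),'depth',gg(px(t,309,206)).round(1))
for a in(1.45,1.5,1.55,1.6,1.65):
    w=[Gm@np.array([x,-.097+.158*np.cos(a),.066+.158*np.sin(a)])+[P[0],P[1],0] for x in(-.035,.035)]
    print(a,proj(s,w).round(1).tolist())
h=cv2.cvtColor(s['color'],cv2.COLOR_RGB2HSV);m=cv2.inRange(h,(5,150,80),(18,255,255));m[:85]=0;m[110:]=0
v,u=np.nonzero(m);print(u.min(),u.max(),v.mean(),u.mean())
print(np.median([gg(px(s,a,b)) for a,b in zip(u,v)],0))
print(gg(px(s,283,125)),gg(px(s,283,140)))
E
```

```text
button [ 0.1  0.4 54. ] depth [ 0.6 -0.4 51.2]
1.45 [[297.1, 100.8], [271.0, 98.8]]
1.5 [[297.3, 99.2], [271.4, 97.2]]
1.55 [[297.4, 97.8], [271.7, 95.8]]
1.6 [[297.6, 96.5], [272.0, 94.5]]
1.65 [[297.7, 95.4], [272.3, 93.4]]
267 407 95.05 284.0
[ 19.47372136 -94.94779718 226.59004159]
[ -1.68509227 -96.48042987 135.87242627] [ -5.10030252 -96.11315677  86.15307371]
```

```bash
python3 -m inch '[[0,0,0,0,-0.033,0,1],[0,0,0,0,-0.066,0,1],[0,0,0,0,-0.099,0,1],[0,0,0,0,-0.099,0.04,1],[0,0,0,0,-0.099,0.08,1],[0,0,0,0,-0.099,0.12,1],[0,0,0,0,-0.099,0.15,1],[0,0,0,0,-0.099,0.17,1],[0,0,0,0,-0.099,0.185,1],[0,0,0,0,-0.099,0.19,1]]'; python3 go.py 0 0 60
```

```text
t: 7.35
ee_pos: [0.5047, -0.1516, 0.076]
tool_rot: [-3.133, -0.197, 0.007]
contact_force: [-0.9, -0.2, -0.2]
grip_width: -0.0002
finger_force: 0.0
t 7.35 gauge tcp mm [-2.4  1.7 76. ] F gauge [-1.  -0.1 -0.2] w -0.0002 ff 0.0
turn deg [-0.15  0.23  0.02]
shift [0.0025 0.0017 0.0159]
```

```bash
python3 -m inch '[[0,0,0,0,0,0,1],[0,0,0,0,0,0,1],[0,0,0,0,0,0,1],[0,0,0,0,0,0.006,1],[0,0,0,0,0,0.01,1],[0,0,0,0,0,0.013,1],[0,0,0,0,0,0.016,1],[0,0,0,0,0,0.018,1],[0,0,0,0,0,0.019,1],[0,0,0,0,0,0.019,1]]'; python3 go.py 0 0 60
```

```text
t: 8.35
ee_pos: [0.5068, -0.1526, 0.0599]
tool_rot: [3.135, 0.197, 0.001]
contact_force: [-1.1, 0.6, 8.0]
grip_width: -0.0003
finger_force: 4.5
t 8.35 gauge tcp mm [-0.4  0.5 59.9] F gauge [-1.   0.8  8. ] w -0.0003 ff 4.47369282442196
turn deg [ 0.01 -0.03  0.02]
shift [ 0.0004  0.0005 -0.0001]
```

```bash
python3 -m inch '[[0,0,0,0,0,0.001,1],[0,0,0,0,0,0.001,1],[0,0,0,0,0,0.002,1],[0,0,0,0,0,0.002,1],[0,0,0,0,0,0.002,1],[0,0,0,0,0,0.002,1],[0,0,0,0,0,0.002,1],[0,0,0,0,0,0.002,1],[0,0,0,0,0,0.002,1],[0,0,0,0,0,0.002,1]]'; python3 go.py 0 140 100
```

```text
t: 9.35
ee_pos: [0.5069, -0.1526, 0.0596]
tool_rot: [3.135, 0.198, 0.002]
contact_force: [-5.6, 1.9, 27.9]
grip_width: 0.0
finger_force: 13.8
t 9.35 gauge tcp mm [-0.4  0.5 59.6] F gauge [-5.3  2.5 27.9] w 0.0 ff 13.797126396093518
turn deg [ 0.04 -0.06  0.03]
shift [ 0.0005 -0.1395 -0.0405]
```

The button has bottomed: 28 N with no further travel. Next is the knob.

```bash
python3 -m inch '[[0,0,0,0,0,-0.02,1],[0,0,0,0,0,-0.045,1],[0,0,0,0,0,-0.065,0.7],[0,0,0,0,-0.03,-0.065,0.45],[0,0,0,0,-0.06,-0.065,0.45],[0,0,0,0,-0.09,-0.065,0.45],[0,0,0,0,-0.12,-0.065,0.45],[0,0,0,0,-0.14,-0.065,0.45],[0,0,0,0,-0.14,-0.065,0.45],[0,0,0,0,-0.14,-0.065,0.45]]'; python3 go.py 0 140 57; python3 - <<'E'
from h import *
from go import gg
s=snap('side','sidex.png')
im=cv2.resize(s['color'][130:260,210:340,::-1],(595,595),interpolation=cv2.INTER_CUBIC);cv2.imwrite('pics/m4.png',im)
E
```

```text
t: 10.35
ee_pos: [0.489, -0.0136, 0.1222]
tool_rot: [3.135, 0.2, -0.0]
contact_force: [-0.0, -0.2, 0.5]
grip_width: 0.0467
finger_force: 0.0
t 10.35 gauge tcp mm [ -0.7 140.6 122.2] F gauge [-0.  -0.2  0.5] w 0.0467 ff 0.0
turn deg [0.01 0.02 0.1 ]
shift [0.0008 0.0006 0.0652]
```

View pics/m4.png

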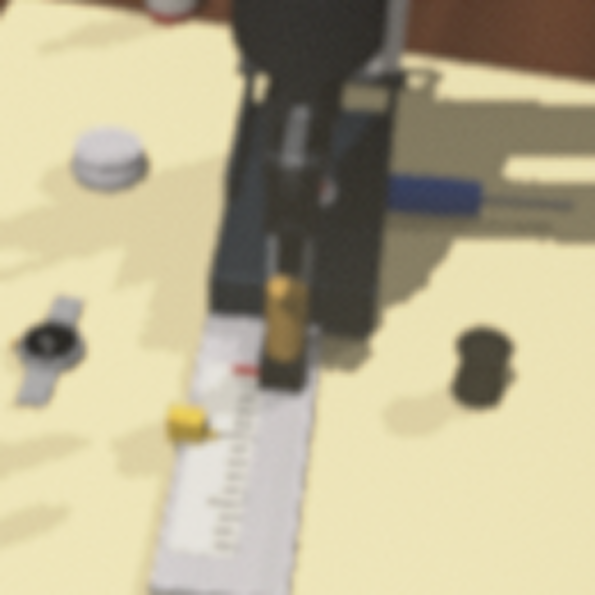

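The knob, at (285,315), is centred below the fingers; the red pointer tip is at (238,370) and the rider nose at (218,434). Descend and grip.

```bash
python3 -m inch '[[0,0,0,0.001,0.0,0.015,0.45],[0,0,0,0.001,0.0,0.03,0.45],[0,0,0,0.001,0.0,0.045,0.45],[0,0,0,0.001,0.0,0.058,0.45],[0,0,0,0.001,0.0,0.065,0.45],[0,0,0,0.001,0.0,0.065,0.45],[0,0,0,0.001,0.0,0.065,0.65],[0,0,0,0.001,0.0,0.065,0.8],[0,0,0,0.001,0.0,0.065,1],[0,0,0,0.001,0.0,0.065,1]]'; python3 go.py 0 140 57; python3 - <<'E'
from h import *
c=snap('side','sidex.png')
E
```

```text
t: 11.4
ee_pos: [0.4906, -0.0139, 0.058]
tool_rot: [3.135, 0.198, 0.002]
contact_force: [0.1, -4.0, 5.2]
grip_width: 0.0206
finger_force: 58.6
t 11.4 gauge tcp mm [  0.9 140.1  58. ] F gauge [-0.4 -3.9  5.2] w 0.0206 ff 58.57171654701233
turn deg [ 0.05 -0.08  0.03]
shift [-0.0009  0.0001  0.001 ]
```

```bash
python3 -m inch '[[0,0,0,0,-0.003,0,1],[0,0,0,0,-0.009,0,1],[0,0,0,0,-0.015,0,1],[0,0,0,0,-0.021,0,1],[0,0,0,0,-0.027,0,1],[0,0,0,0,-0.033,0,1],[0,0,0,0,-0.039,0,1],[0,0,0,0,-0.044,0,1],[0,0,0,0,-0.048,0,1],[0,0,0,0,-0.048,0,1]]'; python3 -m inch '[[0,0,0,0,0,0,1],[0,0,0,0,0,0,1],[0,0,0,0,0,0,1],[0,0,0,0,0,0,1],[0,0,0,0,0,0,1],[0,0,0,0,0,0,1],[0,0,0,0,0,0,1],[0,0,0,0,0,0,1],[0,0,0,0,0,0,1],[0,0,0,0,0,0,1]]';python3 go.py 0 193 57; python3 - <<'E'
from h import *
s=snap('side','side2.png');t=snap('top','top2.png')
im=np.zeros((600,800,3),np.uint8)
im[:,:400]=cv2.resize(s['color'][195:255,235:275,::-1],(400,600),interpolation=cv2.INTER_CUBIC)
im[:400,400:]=cv2.resize(t['color'][185:225,235:275,::-1],(400,400),interpolation=cv2.INTER_CUBIC);cv2.imwrite('pics/m5.png',im)
E
```

```text
t: 12.45
ee_pos: [0.4844, 0.0343, 0.058]
tool_rot: [3.135, 0.199, 0.002]
contact_force: [-0.9, -3.8, 6.8]
grip_width: 0.0206
finger_force: 58.9
t: 13.45
ee_pos: [0.4845, 0.0339, 0.058]
tool_rot: [3.135, 0.198, 0.002]
contact_force: [-1.0, -3.5, 6.4]
grip_width: 0.0209
finger_force: 58.9
t 13.45 gauge tcp mm [  0.7 188.2  58. ] F gauge [-1.4 -3.3  6.4] w 0.0209 ff 58.85414242744446
turn deg [ 0.04 -0.06  0.04]
shift [-0.0007 -0.0048  0.001 ]
```

View pics/m5.png

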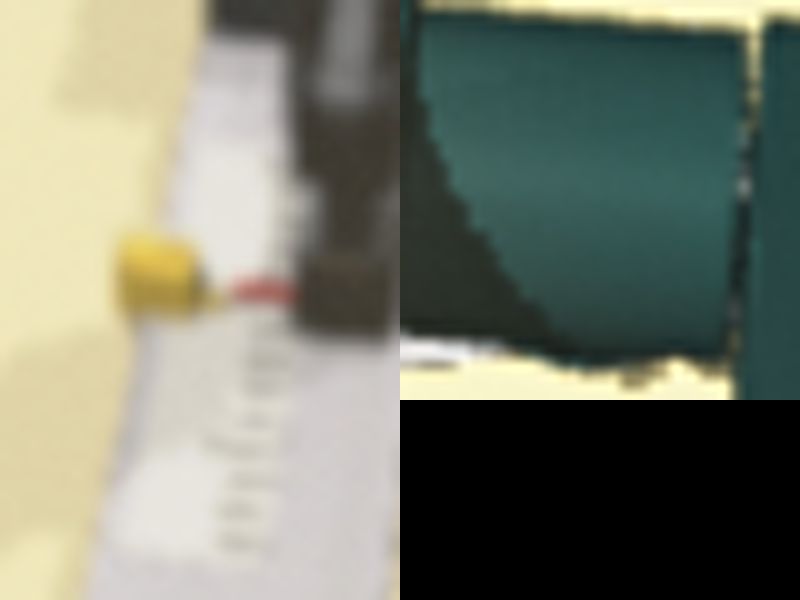

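The left crop shows the pointer tip at about (232,293) and the rider nose at about (222,300), nearly in line. The top view is covered by the arm. I'll compute the remainder in gauge coordinates.

```bash
python3 - <<'E'
from h import *
from go import gg,Gm,P
s=ld('side')
s2=np.array([235,195])
C=lambda g:(proj(s,Gm@(np.array(g)/1000)+[P[0],P[1],0])[0]-s2+.5)*10
print('dir x,y,z per mm',(C((29,190,20))-C((28,190,20))).round(2),(C((28,191,20))-C((28,190,20))).round(2),(C((28,190,21))-C((28,190,20))).round(2))
for z in(14,18,22,26,30): print(z,'ptr',C((28,188.1,z)).round(0),'blockedge',C((13,188.1,z)).round(0),'nose',C((31,193,z)).round(0),'ridertop corners',[C((x,193+d,28)).round(0).tolist() for x in(34,54) for d in(-6,6)] if z==14 else '')
# block bottom/top front edge
print('block top/bot front corner',[C((x,188.1+13,z)).round(0).tolist() for x in(13,-13) for z in(34,10)])
def sub(m,name):
    v,u=np.nonzero(m); print(name,len(u),((u-235+.5)*10).min(),((u-235+.5)*10).max())
    for x in sorted(set(u)): print(int((x-235)*10+5),round((v[u==x].mean()-195+.5)*10,1),int((u==x).sum()),end=' | ')
    print()
h=cv2.cvtColor(s['color'],cv2.COLOR_RGB2HSV)
roi=np.zeros((384,512),np.uint8);roi[210:235,240:270]=255
sub(cv2.inRange(h,(20,70,60),(32,255,255))&roi,'yellow')
sub((cv2.inRange(h,(0,60,60),(9,255,255))|cv2.inRange(h,(168,60,60),(180,255,255)))&roi,'red')
# depth-based
for u,v in((258,224),(260,224),(262,224),(257,225),(256,224),(251,222),(251,220)): print((u,v),gg(px(s,u,v)).round(1),s['color'][v,u])
E
```

```text
dir x,y,z per mm [-3.97 -0.45] [-0.53  2.79] [ 0.1  -2.86]
14 ptr [241. 288.] blockedge [300. 295.] nose [226. 300.] ridertop corners [[219.0, 242.0], [212.0, 276.0], [140.0, 233.0], [132.0, 267.0]]
18 ptr [241. 277.] blockedge [301. 283.] nose [227. 289.] ridertop corners 
22 ptr [242. 265.] blockedge [301. 272.] nose [227. 278.] ridertop corners 
26 ptr [242. 254.] blockedge [302. 261.] nose [227. 266.] ridertop corners 
30 ptr [242. 242.] blockedge [302. 249.] nose [228. 255.] ridertop corners 
block top/bot front corner [[297.0, 274.0], [293.0, 343.0], [403.0, 286.0], [397.0, 355.0]]
yellow 79 115.0 215.0
115 280.0 8 | 125 280.0 10 | 135 275.0 9 | 145 275.0 9 | 155 275.0 9 | 165 280.0 8 | 175 280.0 8 | 185 280.0 8 | 195 280.0 6 | 205 300.0 2 | 215 300.0 2 | 
red 15 235.0 295.0
235 295.0 1 | 245 290.0 2 | 255 290.0 2 | 265 290.0 2 | 275 290.0 2 | 285 295.0 3 | 295 295.0 3 | 
(258, 224) [ 29.  191.5  14.7] [183 148 133]
(260, 224) [ 24.1 190.5  14.5] [168 115 107]
(262, 224) [ 19.  191.8  16.6] [161 107  98]
(257, 225) [ 31.6 190.4   9.7] [184 170 140]
(256, 224) [ 34.  192.   14.5] [187 171 125]
(251, 222) [ 45.8 198.8  26.2] [204 174  78]
(251, 220) [ 47.1 190.   24.5] [224 195  91]
```

```bash
python3 -m inch '[[0,0,0,0,-0.001,0,1],[0,0,0,0,-0.002,0,1],[0,0,0,0,-0.003,0,1],[0,0,0,0,-0.004,0,1],[0,0,0,0,-0.005,0,1],[0,0,0,0,-0.005,0,1],[0,0,0,0,-0.005,0,1],[0,0,0,0,-0.005,0,1],[0,0,0,0,-0.005,0,1],[0,0,0,0,-0.005,0,1]]'; python3 go.py 0 193 57; cat > ck.py <<'E'
from h import *
from go import gg,Gm,P,s as st
y0=gg(st['ee_pos'])[1]
cs=[read_camera('side') for _ in range(8)]
im=np.mean([c['color'].astype(float) for c in cs],0);c=cs[0];np.savez('/tmp/av',im=im)
def C(c,g): return proj(c,Gm@(np.array(g)/1000)+[P[0],P[1],0])[0]
def prof(c,im,x,yc,z,chan):
    "colour weight along gauge y at fixed x,z (assumed), returns centroid y"
    ys=np.arange(yc-14,yc+14,.25);uv=np.array([C(c,(x,y,z)) for y in ys]).astype(np.float32)
    v=cv2.remap(im.astype(np.float32),uv[:,:1],uv[:,1:],cv2.INTER_LINEAR).reshape(-1,3)
    w=(v[:,0]-v[:,1]) if chan=='r' else (v[:,0]+v[:,1])/2-v[:,2]
    b=np.interp(ys,[ys[0],ys[-1]],[np.median(w[:12]),np.median(w[-12:])]);w=np.clip(w-b-.25*(w-b).max(),0,None)
    return (ys*w).sum()/w.sum(),w.max()
for x in(18,20,22,24,26): print('ptr side',x,np.round(prof(c,im,x,y0,14,'r'),2))
for x in(31,32,33): print('nose side',x,np.round(prof(c,im,x,193,14,'y'),2))
t0=cv2.imread('pics/top0.png')[:,:,::-1].astype(float);t=ld('top')
for x in(18,20,22,24,26): print('ptr top0',x,np.round(prof(t,t0,x,140,14,'r'),2))
for x in(31,32,33): print('nose top0',x,np.round(prof(t,t0,x,193,14,'y'),2))
for x in(40,44,48): print('body top0',x,np.round(prof(t,t0,x,193,28,'y'),2))
s0=cv2.imread('pics/side0.png')[:,:,::-1].astype(float)
for x in(20,22,24): print('ptr side0',x,np.round(prof(c,s0,x,140,14,'r'),2))
for x in(31,32,33): print('nose side0',x,np.round(prof(c,s0,x,193,14,'y'),2))
E
python3 ck.py
```

```text
t: 14.55
ee_pos: [0.4838, 0.0388, 0.058]
tool_rot: [3.135, 0.198, 0.002]
contact_force: [-1.9, -4.0, 7.4]
grip_width: 0.0205
finger_force: 58.9
t 14.55 gauge tcp mm [  0.7 193.2  58. ] F gauge [-2.4 -3.7  7.4] w 0.0205 ff 58.855029344558716
turn deg [ 0.04 -0.06  0.05]
shift [-0.0007  0.0002  0.001 ]
ptr side 18 [193.21  35.37]
ptr side 20 [193.07  37.84]
ptr side 22 [193.08  38.02]
ptr side 24 [193.06  37.74]
ptr side 26 [193.02  36.87]
nose side 31 [193.31  25.46]
nose side 32 [193.38  28.9 ]
nose side 33 [193.36  32.6 ]
ptr top0 18 [138.61  54.69]
ptr top0 20 [138.87  48.44]
ptr top0 22 [139.05  50.38]
ptr top0 24 [139.21  56.08]
ptr top0 26 [139.14  45.74]
nose top0 31 [192.47  50.56]
nose top0 32 [192.42  66.81]
nose top0 33 [192.37  82.37]
body top0 40 [192.22 141.1 ]
body top0 44 [192.28 142.62]
body top0 48 [192.65 132.29]
ptr side0 20 [139.02  33.49]
ptr side0 22 [138.77  35.53]
ptr side0 24 [138.74  36.29]
nose side0 31 [193.86  18.29]
nose side0 32 [193.71  23.04]
nose side0 33 [193.6   27.98]
```

Within about 0.3 mm. I'll nudge that amount, hold, then check the cover and the whole scene once before handing in.

```bash
python3 -m inch '[[0,0,0,0,-0.0003,0,1],[0,0,0,0,-0.0003,0,1],[0,0,0,0,-0.0003,0,1],[0,0,0,0,-0.0003,0,1],[0,0,0,0,-0.0003,0,1],[0,0,0,0,-0.0003,0,1],[0,0,0,0,-0.0003,0,1],[0,0,0,0,-0.0003,0,1],[0,0,0,0,-0.0003,0,1],[0,0,0,0,-0.0003,0,1]]'; python3 ck.py | grep 'side '; python3 - <<'E'
from h import *
s=snap('side','end.png');cv2.imwrite('pics/end2.png',cv2.resize(s['color'][:,:,::-1],(800,600)))
E
```

```text
t: 15.95
ee_pos: [0.4838, 0.0391, 0.058]
tool_rot: [3.135, 0.198, 0.002]
contact_force: [-1.1, -5.6, 7.7]
grip_width: 0.0209
finger_force: 58.9
ptr side 18 [193.6   36.41]
ptr side 20 [193.53  39.17]
ptr side 22 [193.51  38.99]
ptr side 24 [193.51  37.77]
ptr side 26 [193.53  35.57]
nose side 31 [193.42  25.38]
nose side 32 [193.42  28.94]
nose side 33 [193.37  32.79]
```

View pics/end2.png

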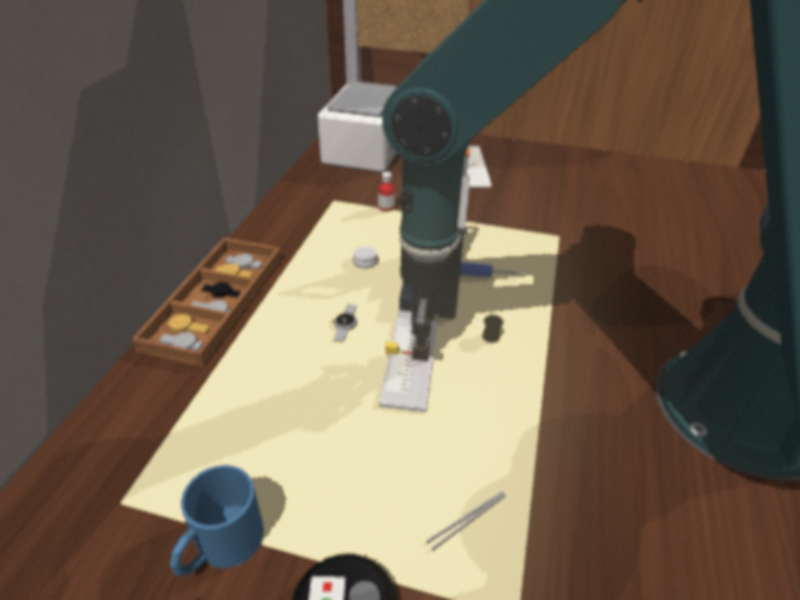

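The pointer (410,351) meets the rider nose (396,348), the cover's edge still stands upright behind the arm at (465,190), and the bystanders are where they were.

```bash
python3 -c "
from cell import order
print(order.hand_in())"
```

```text
the job is handed in; nothing more can be done
None
```

The job is handed in at about 16 s: the cover is upright, the button is pressed to its stop, and the knob is held with the pointer about 0.1 mm from the rider's mark by camera. The bystanders look undisturbed.

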